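# Roll down the glued cork trackbed

### The job

The cork trackbed strip has just been glued down and must be pressed flat: put your fingertips on top of the wooden roller and, pressing down as it turns, roll it along the strip until it lies centred in line between the two wooden pegs, still across the cork, and leave it there at rest. Several short strokes over its top are fine, but do not lift it or send it rolling off fast, and leave everything else where it is, including the diesel on the strip.

Things in the scene. Friction and masses are not known exactly. Their poses are not given: they have to be found in the camera images.
- roller: Loose wooden cylinder, 60 mm diameter, 80 mm long, brass end discs, 0.24-0.36 kg, lying across one end of the cork. Origin: its centre, 35 mm above the table; its top is at 65 mm. x is its axis, level, within 6 deg of square at first; y, z turn as it rolls. Rolls without slip: a fingertip on top goes twice as far as the centre. Slight rolling resistance: it stays where left at rest.
- pegs: Fixed pair of turned wooden pegs, one each side of the cork strip, 36 mm high, 28 mm across the foot, axes 156 mm apart. Origin: midway between them on the table surface, on the strip's centre line: the roller's centre must stop over it. x points from peg to peg across the strip, y along the strip, z up. The roller starts 90 to 140 mm away along +y or -y.
- trackbed: The fixed cork strip glued to the table, 120 mm wide (x), 400 mm long (y), 5 mm thick. Origin: centre of its underside, on the table. Level.
- diesel: Loose dark blue diecast diesel shunter, 104 mm long (y), 34 mm wide, 51 mm high, standing lengthwise on the end of the cork away from the roller. Origin: centre of its underside. To be left alone.
- footbridge: Loose orange plastic footbridge beside the strip, 190 mm long (x), 28 mm wide, 78 mm high. Origin: centre of its underside. To be left alone.
- signal_box: Loose tin signal box shell beside the strip, 70 mm by 80 mm over the roof, 85 mm high. Origin: centre of its underside. To be left alone.
- tweezers: Loose steel tweezers lying flat, 116 mm long (y), 14 mm wide, 5 mm high. Origin: near mid-length, on the table. To be left alone.
- paint_jar: Loose small paint jar standing up, 34 mm in diameter, 45 mm high. Origin: centre of its underside. To be left alone.
- screwdriver: Loose screwdriver lying flat, 150 mm long (x). To be left alone.
- sleeper_block: Loose dark wooden block, 45 by 75 by 20 mm. Origin: centre of its underside. To be left alone.
Things that resemble listed ones, but are neither listed nor needed, are in the scene too. There is more than one size of the roller; the job needs the largest.

How it is judged:
By the outcome, as a careful person would: the job done as asked, in the order asked, and still so for the second after the job is handed in, with the robot touching nothing.
It also fails if it takes over 58 s, if anything falls off the work surface, if the arm or the gripper's body presses on something with over 40 N, if the wrist force passes 120 N, or if a joint passes its speed limit or range.

### The arm

A 7-joint arm with a two-finger parallel gripper is mounted at the origin on the work surface. World frame = base frame: x ahead of the robot, y to its left, z up, the work surface at z = 0. Lengths are in mm, angles in rad, forces in N, time in s.
With the tool pointing down it reaches from about 400 to 900 mm from the base axis. Payload 5.5 kg.
Tool frame: the origin (TCP) lies midway between the tips of the shut fingers; the grasp point (between the pads) lies 19 mm behind it; z points along the fingers, y is the line along which they close (so a half turn about z gives the same grasp; the last joint's range is limited). The gripper opens to 92 mm and grips with 3 to 60 N. Pads are 19 mm wide; open, the fingers measure 130 mm over their backs; the gripper's body (75 mm by 190 mm) begins 47 mm behind the grasp point.
Start: joints at [1.555, 0.501, -0.427, 1.55, 0.221, 1.138, -0.21], TCP at [178.916, -624.892, 195.729] pointing down, gripper open.
Joint ranges: [-2.88, 2.88], [-0.31, 2.03], [-1.54, 1.56], [0.2, 2.42], [-1.41, 4.55], [0.19, 2.02], [-2.57, 2.57]. Speed limits (rad/s): [2.57, 2.57, 3.14, 3.14, 3.14, 3.14, 3.14].

### API

Orientations are given as a 3x3 rotation matrix whose columns are the frame's x, y, z axes.
In Python, from workcell import robot gives the robot as it stands. The module is installed in compiled form; this text tells all that it offers.
- The arm moves only by the tool arm_command, never from a script. Its argument "deltas" is a list of rows, each an object with "gripper": the finger opening in mm, from 0 to 91.8; "slide": the shift along the world's x, y, z in units of 60 mm (1.0 is 60 mm), a list of three; "rot": the turn, a rotation vector about the world's x, y, z in units of 8 degrees (1.0 is 8 degrees), a list of three. A call has 1 to 8 rows; each row shifts and turns the commanded pose from where the row before left it; what a row does not reach is not made up. A row lasts 1/8 s, in which the tool goes at most 62.5 mm and 10.7 degrees, less where a joint would pass 70% of its speed; a pose out of reach is approached as far as the arm can. A call is refused whole if a number of a shift passes 1 or a number of a turn 1, either way. A call with a gripper value outside its range is refused whole. The fingers move at their own pace and stop on an object; "force" is the grip in N (left out, the last holds). Time passes only in rows, so rows that do not move let the fingers close. It gives the time, the measured TCP pose, the force, the opening and the grip force at its end, in the units of the state.
- robot.sense(): the state, without advancing time (a new reading comes with each control period).
- robot.capture(name): name is "scene" or "top" or "wrist"; returns a dict with "image" (420x560x3 uint8, blue, green, red), "camera_matrix" (3x3 intrinsics, pixels), "view" (4x4, takes a point from world to camera coordinates). Camera axes: x right, y up, looking along -z (the intrinsics and any distortion apply to the point x, -y, -z); pixel columns grow to the right and rows downward; lengths in mm; the calibration is good to about 2 mm. A picture is of the moment at which its call begins. There is no depth.
- robot.finish_job(): hands the job in; it is judged then, once.
The state is a dict: "clock": time; "joint_positions": joint angles; "joint_velocities": joint speeds; "joint_torque": joint torques, N m; "tcp_pos": TCP position; "tcp_rot": TCP orientation; "contact_force": force on the tool from outside, world axes, zero at the start; "moment": the same for the moment, N m; "opening": finger opening in mm; "grasp_force": force on a finger pad.
Only numpy, scipy, OpenCV 4.12 (cv2) and the standard library are available. Lean on these libraries where they do the work, as an engineer would, in place of code of your own. Each camera call takes 0.05 s, during which the arm holds its last target. There are 200 camera calls.

## Working session

There is one attempt and no reset: what is moved stays moved. The work goes in short steps, Python scripts to look and compute and a tool call to move; the robot and the scene stay as the last step left them, time stands still between calls to the robot, and variables do not carry over. Pictures are saved under pics/ and viewed, at most 10 in all, crops included, and the job is handed in when it is done.

Besides the shell and the picture viewer there is one more tool, called after ">>>" by a JSON object that holds its "name" and its "arguments", one argument or row to a line. arm_command: Moves the arm, as the interface text tells. Its arguments: {"type":"object","properties":{"deltas":{"type":"array"},"force":{"type":"number"}},"required":["deltas"]}

```bash
mkdir -p pics; cat > h.py <<'E'
import numpy as np, cv2
from workcell import robot
def cap(n,f):
    c=robot.capture(n); cv2.imwrite('pics/'+f+'.png',c['image']); np.savez('pics/'+f+'.npz',K=c['camera_matrix'],V=c['view']); return c
def ray(f,uv):
    d=np.load('pics/'+f+'.npz');K,V=d['K'],d['V']
    p=np.linalg.inv(K)@[uv[0],uv[1],1]; p=np.array([p[0],-p[1],-p[2]])
    R=V[:3,:3]; return -R.T@V[:3,3], R.T@p
def onz(f,uv,z):
    o,d=ray(f,uv); return o+d*(z-o[2])/d[2]
def proj(f,P):
    d=np.load('pics/'+f+'.npz');p=d['V']@np.append(P,1);p=d['K']@[p[0],-p[1],-p[2]];return p[:2]/p[2]
def tri(f1,a,f2,b):
    o1,d1=ray(f1,a);o2,d2=ray(f2,b)
    s=np.linalg.lstsq(np.c_[d1,-d2],o2-o1,rcond=None)[0]
    p,q=o1+s[0]*d1,o2+s[1]*d2; return (p+q)/2,np.linalg.norm(p-q)
E
python3 - <<'E'
from h import *
c=cap('top','top0');c=cap('scene','sc0')
for f in('top0','sc0'):
  print(np.load(f'pics/{f}.npz')['K'], ray(f,(280,210))[0])
s=robot.sense();print(s['clock'],s['tcp_pos'],s['tcp_rot'])
E
```

```text
[[424.86935252   0.         286.24671933]
 [  0.         424.86935252 208.62183726]
 [  0.           0.           1.        ]] [ 472.52892802    8.2566467  1198.172975  ]
[[432.46349868   0.         279.53771936]
 [  0.         432.46349868 207.81257817]
 [  0.           0.           1.        ]] [1105.40408582  148.31883358 1012.88225955]
0.1 [ 178.63539696 -624.26632443  194.78354075] [[ 9.61374288e-01  2.75244050e-01 -4.38630332e-04]
 [ 2.75244396e-01 -9.61372827e-01  1.67608126e-03]
 [ 3.96441122e-05 -1.73207197e-03 -9.99998499e-01]]
```

View pics/top0.png

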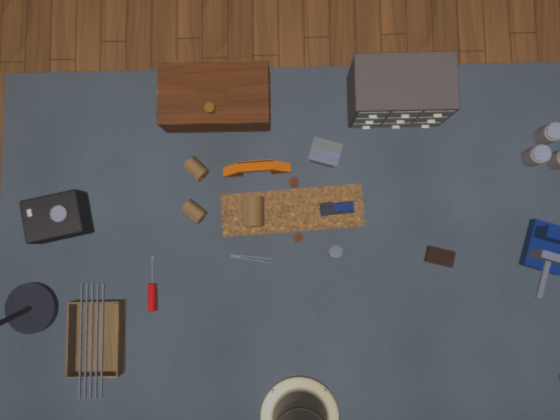

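View pics/sc0.png

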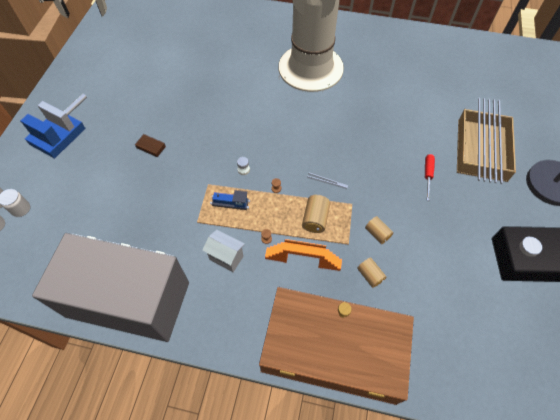

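Candidates for the roller, by top-view pixel:
- (253,211): the large cylinder lying across the cork.
- (196,168) and (194,211): smaller ones on the bare table.
- (209,107): the knob on the case.

I choose (253,211), since it's the largest and lies on the cork. The pegs are at (294,183) and (298,238), and the diesel is at (337,208).

```bash
python3 - <<'E'
from h import *
im=cv2.imread('pics/top0.png')
cv2.imwrite('pics/crop0.png',cv2.resize(im[150:270,180:380],None,fx=4,fy=4,interpolation=cv2.INTER_CUBIC))
for n,a,b in(('roller',(253.5,211),(316,213)),('peg1',(294.5,182.5),(266,237)),('peg2',(298,238),(276,185)),('small1',(196,168),(372,272)),('small2',(194,211),(380,230))):
  print(n,*[np.round(x,1) for x in tri('top0',a,'sc0',b)])
for uv in((220,194),(364,185),(366,228),(222,237)):print(onz('top0',uv,5).round())
E
```

```text
roller [556.7 117.3  34.1] 1.2
peg1 [638.2   3.2   3.7] 1.2
peg2 [481.5  -5.4  11.2] 1.2
small1 [681.  279.4  21.8] 1.4
small2 [560.3 285.9  17.5] 2.1
[609. 214.   5.]
[ 628. -193.    5.]
[ 507. -195.    5.]
[487. 209.   5.]
```

View pics/crop0.png

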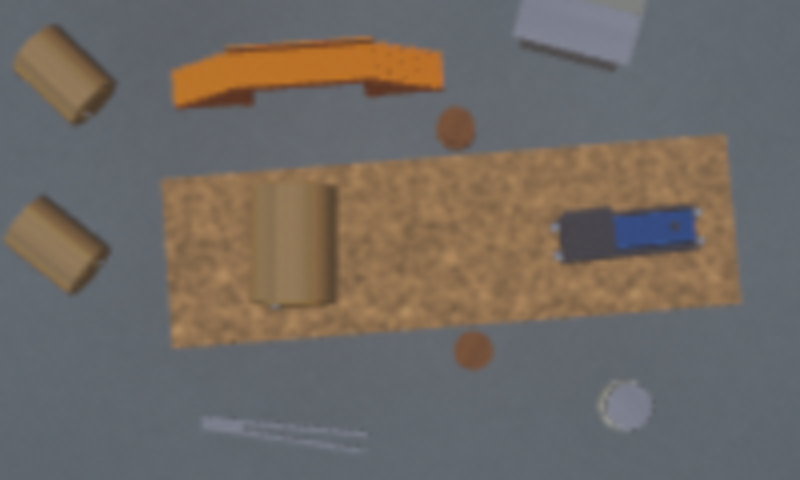

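The crop confirms the large roller lying across the cork, at crop pixels x 253–336, y 182–306. The pegs are at (456,128) and (473,350), and the diesel is at the far end.

>>> {"name": "arm_command", "arguments": {
  "deltas": [
    {"gripper":24,"slide":[0.5,0.5,0],"rot":[0,0,0.5]},
    {"gripper":24,"slide":[0.55,0.8,0],"rot":[0,0,0.7]},
    {"gripper":24,"slide":[0.55,0.8,0],"rot":[0,0,0.7]},
    {"gripper":24,"slide":[0.55,0.8,0],"rot":[0,0,0.7]},
    {"gripper":24,"slide":[0.55,0.8,0],"rot":[0,0,0.7]},
    {"gripper":24,"slide":[0.55,0.8,0],"rot":[0,0,0.7]},
    {"gripper":24,"slide":[0.55,0.8,0],"rot":[0,0,0.7]},
    {"gripper":24,"slide":[0.55,0.8,0],"rot":[0,0,0.7]}
  ]
}}

```text
clock: 1.1
tcp_pos: [440.4, -257.3, 195.6]
tcp_rot: [[0.51, 0.86, -0.0], [0.86, -0.51, -0.0], [-0.0, -0.0, -1.0]]
contact_force: [1.1, -0.5, -0.4]
opening: 24.5
grasp_force: 0.0
```

>>> {"name": "arm_command", "arguments": {
  "deltas": [
    {"gripper":24,"slide":[0.28,0.85,0],"rot":[0,0,0.6]},
    {"gripper":24,"slide":[0.28,0.85,0],"rot":[0,0,0.6]},
    {"gripper":24,"slide":[0.28,0.85,0],"rot":[0,0,0.6]},
    {"gripper":24,"slide":[0.28,0.85,0],"rot":[0,0,0.6]},
    {"gripper":24,"slide":[0.28,0.85,0],"rot":[0,0,0.6]},
    {"gripper":24,"slide":[0.28,0.85,0],"rot":[0,0,0.6]},
    {"gripper":24,"slide":[0.28,0.75,0],"rot":[0,0,0.6]},
    {"gripper":24,"slide":[0,0.4,0],"rot":[0,0,0]}
  ]
}}

```text
clock: 2.1
tcp_pos: [557.7, 119.4, 195.4]
tcp_rot: [[-0.052, 0.999, -0.0], [0.999, 0.052, 0.002], [0.002, -0.0, -1.0]]
contact_force: [-1.0, -0.5, 0.1]
opening: 24.1
grasp_force: 0.0
```

```bash
python3 - <<'E'
from h import *
cap('wrist','w0');print(np.load('pics/w0.npz')['K'],ray('w0',(280,210)))
for P in ((556.7,117.3,34),(638,3,36),(481,-5,36)):print(proj('w0',P))
E
```

```text
[[322.60349886   0.         279.38241323]
 [  0.         322.60349886 208.34814793]
 [  0.           0.           1.        ]] (array([553.41830444, 198.87289612, 383.65386568]), array([ 0.01592522, -0.29115594, -0.95655867]))
[278.9005651  188.51338596]
[341.09701651 284.38509046]
[211.18770489 284.12960899]
```

View pics/w0.png

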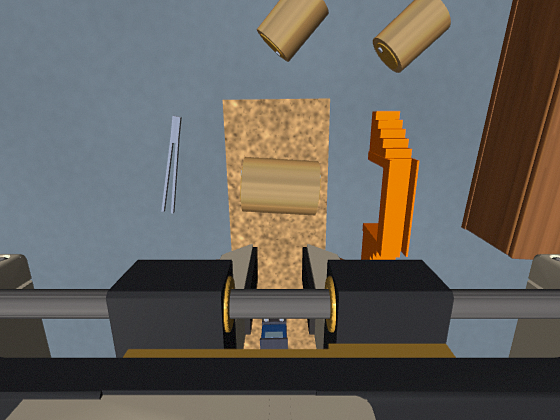

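The wrist view shows the roller at (282,185), and the gripper hides the pegs. I'll shift −y to bring both the roller and the pegs into view.

>>> {"name": "arm_command", "arguments": {
  "deltas": [
    {"gripper":24,"slide":[0,-0.9,0],"rot":[0,0,0]},
    {"gripper":24,"slide":[0,-0.9,0],"rot":[0,0,0]},
    {"gripper":24,"slide":[0,0,0],"rot":[0,0,0]}
  ]
}}

```text
clock: 2.52
tcp_pos: [557.1, 0.7, 194.5]
tcp_rot: [[-0.039, 0.999, -0.002], [0.999, 0.039, -0.003], [-0.003, -0.002, -1.0]]
contact_force: [0.5, 0.1, -1.1]
opening: 24.2
grasp_force: 0.0
```

```bash
python3 - <<'E'
from h import *
cap('wrist','w1')
for P in ((556.7,117.3,34),(638,3,36),(481,-5,36)):print(proj('w1',P))
E
```

```text
[284.39327172  72.30408033]
[353.77864226 187.27841422]
[211.05053729 188.86169593]
```

View pics/w1.png

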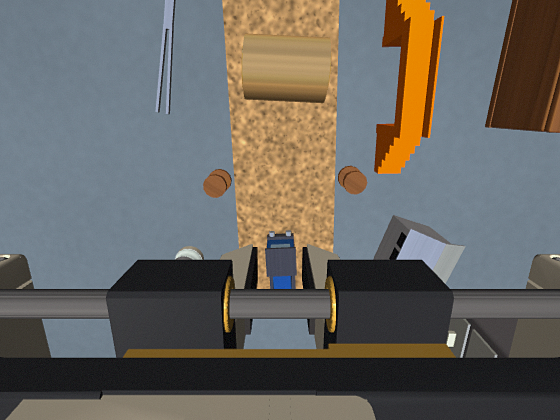

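The wrist view shows the roller at (286,68) and the pegs at (352,180) and (217,183), with the diesel beyond at (281,262). Next I'll segment the roller in both views and mask the pegs.

```bash
cat >> h.py <<'E'
def roller(f,rect):
    """grabcut roller; return axis line points on z=35 (two), by bisecting silhouette rays"""
    im=cv2.imread(f'pics/{f}.png');m=np.zeros(im.shape[:2],np.uint8);a=np.zeros((1,65));b=a.copy()
    cv2.grabCut(im,m,rect,a,b,8,cv2.GC_INIT_WITH_RECT)
    m=cv2.morphologyEx(((m==1)|(m==3)).astype(np.uint8),cv2.MORPH_OPEN,np.ones((9,9)))
    n,l,s,c=cv2.connectedComponentsWithStats(m);i=1+np.argmax(s[1:,4]);M=l==i
    x,y,w,h=s[i,:4];xs=np.arange(x+10,x+w-10)
    t=np.array([M[:,u].argmax()-.5 for u in xs]);q=np.array([len(M)-M[::-1,u].argmax()-.5 for u in xs])
    rob=lambda v:np.ravel(cv2.fitLine(np.c_[xs,v].astype(np.float32),cv2.DIST_HUBER,0,.01,.01))
    L=[rob(t),rob(q)];at=lambda l,u:l[3-0]+(u-l[2])*l[1]/l[0]
    P=[]
    for u in(x,x+w/2,x+w):
        d=[ray(f,(u,at(l,u))) for l in L];v=sum(k[1]/np.linalg.norm(k[1]) for k in d);o=d[0][0]
        P.append(o+v*(35-o[2])/v[2])
    cv2.imwrite(f'pics/{f}_m.png',np.hstack([im//2+(M[...,None]*100).astype(np.uint8)])[y-20 if y>20 else 0:y+h+20,x-20:x+w+20])
    a=P[2]-P[0];return (x,y,w,h),np.array(P).round(1),np.degrees(np.arctan(a[1]/a[0])).round(2)
def pegs(f):
    im=cv2.imread(f'pics/{f}.png');h=cv2.cvtColor(im,cv2.COLOR_BGR2HSV)
    m=cv2.inRange(h,(4,100,50),(13,210,180));m=cv2.morphologyEx(m,cv2.MORPH_OPEN,np.ones((3,3)))
    n,l,s,c=cv2.connectedComponentsWithStats(m)
    return [(c[i].round(1),s[i]) for i in range(1,n) if 60<s[i,4]<1500]
E
python3 - <<'E'
from h import *
print(roller('w0',(232,148,100,74)));print(roller('w1',(233,26,110,84)))
for f in('w1','top0','sc0'):
  print(f,[(list(c),list(s)) for c,s in pegs(f)])
print(robot.sense()['tcp_pos'])
a,b=cv2.imread('pics/w0_m.png'),cv2.imread('pics/w1_m.png')
im=cv2.resize(cv2.imread('pics/w1.png')[150:210,190:380],None,fx=4,fy=4)
H=np.zeros((560,760,3),np.uint8)
H[:240,:760]=im
for k,q in enumerate((a,b)):
  q=cv2.resize(q,None,fx=2.4,fy=2.4);q=q[:320,:375];H[240:240+q.shape[0],k*380:k*380+q.shape[1]]=q
cv2.imwrite('pics/chk.png',H)
E
```

```text
((np.int32(240), np.int32(157), np.int32(88), np.int32(58)), array([[513.6, 120.8,  35. ],
       [562.2, 120.5,  35. ],
       [611. , 120.3,  35. ]]), np.float64(-0.3))
((np.int32(242), np.int32(34), np.int32(96), np.int32(69)), array([[514.4, 120.4,  35. ],
       [562.1, 120.2,  35. ],
       [610. , 120. ,  35. ]]), np.float64(-0.25))
w1 [([np.float64(540.4), np.float64(3.4)], [np.int32(534), np.int32(0), np.int32(14), np.int32(10), np.int32(84)]), ([np.float64(519.7), np.float64(34.3)], [np.int32(502), np.int32(9), np.int32(36), np.int32(53), np.int32(728)]), ([np.float64(548.9), np.float64(19.8)], [np.int32(536), np.int32(11), np.int32(24), np.int32(20), np.int32(216)]), ([np.float64(547.0), np.float64(40.2)], [np.int32(533), np.int32(29), np.int32(27), np.int32(26), np.int32(345)]), ([np.float64(539.1), np.float64(69.9)], [np.int32(510), np.int32(52), np.int32(50), np.int32(43), np.int32(656)]), ([np.float64(504.8), np.float64(83.0)], [np.int32(498), np.int32(72), np.int32(16), np.int32(21), np.int32(154)]), ([np.float64(517.6), np.float64(79.5)], [np.int32(513), np.int32(72)
[... 1811 characters left out ...]
.9)], [np.int32(137), np.int32(136), np.int32(27), np.int32(19), np.int32(320)]), ([np.float64(276.1), np.float64(185.2)], [np.int32(272), np.int32(179), np.int32(9), np.int32(14), np.int32(90)]), ([np.float64(266.0), np.float64(236.0)], [np.int32(262), np.int32(230), np.int32(9), np.int32(13), np.int32(108)]), ([np.float64(280.1), np.float64(254.9)], [np.int32(273), np.int32(250), np.int32(15), np.int32(11), np.int32(81)]), ([np.float64(307.1), np.float64(298.9)], [np.int32(276), np.int32(288), np.int32(64), np.int32(22), np.int32(672)]), ([np.float64(42.3), np.float64(335.6)], [np.int32(6), np.int32(322), np.int32(63), np.int32(27), np.int32(610)])]
[557.11541276   4.26866491 195.02982641]
```

View pics/chk.png

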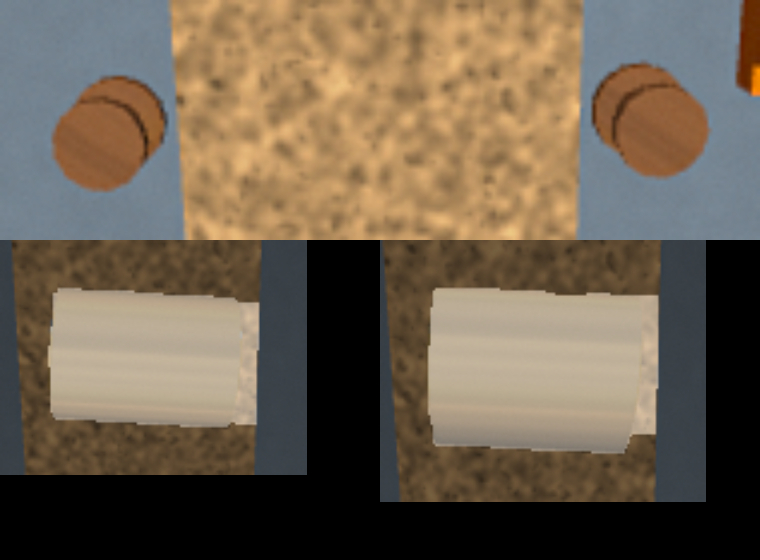

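The check picture shows the peg tops at wrist pixels (215.0,185.8) and (355.2,182.5). The roller's outline is good except for a bit of cork at its right end (true ends ≈243 and 330).

```bash
python3 - <<'E'
from h import *
a=onz('w1',(215,185.8),36);b=onz('w1',(355.2,182.5),36);print(a,b,np.linalg.norm(a-b),(a+b)/2,np.degrees(np.arctan2(*(b-a)[1::-1])))
for n,f,uv in(('L','w1',(242.5,68)),('R','w1',(330.5,68)),('L0','w0',(240.5,186)),('R0','w0',(322,186))):print(n,onz(f,uv,65),onz(f,uv,50))
# strip edges dir in w0,w1
for f,l in(('w1',((231,150),(237,240),(338,20),(332,240))),('w0',((224,105),(232,240),(329,105),(326,240)))):print([onz(f,u,5).round(1) for u in l])
print(tri('w0',(250,157),'w1',(250,35)))
t1,e=tri('top0',(293.5,182),'sc0',(266.5,233));print(t1,e)
E
```

```text
[485.42341381  -1.36537723  36.        ] [638.98589126   8.40612529  36.        ] 153.87305398437906 [562.20465254   3.52037403  36.        ] 3.640941806314931
L [518.29912236 116.24104622  65.        ] [516.59997156 117.89956721  50.        ]
R [598.14123959 119.30471791  65.        ] [600.2155167  121.10803146  50.        ]
L0 [517.5331031  125.08873086  65.        ] [515.84387828 121.61548732  50.        ]
R0 [599.74062777 129.42196561  65.        ] [601.92115945 126.15270052  50.        ]
[array([498.6,  34.5,   5. ]), array([505.6, -77.7,   5. ]), array([610.3, 172.7,   5. ]), array([625.3, -72.9,   5. ])]
[array([490.7, 202.9,   5. ]), array([501.3,  40.9,   5. ]), array([607.9, 209. ,   5. ]), array([619.8,  47.2,   5. ])]
(array([522.562123  , 150.07423822,  31.19914004]), np.float64(1.8310815480922749))
[636.77779692   5.48701761  25.26794966] 0.057586696423284026
```

>>> {"name": "arm_command", "arguments": {
  "deltas": [
    {"gripper":24,"slide":[0.02,0.7,0],"rot":[0,0,-0.2]},
    {"gripper":24,"slide":[0,0.7,0],"rot":[0,0,-0.15]},
    {"gripper":24,"slide":[0,0.68,-0.4],"rot":[0,0,0]},
    {"gripper":24,"slide":[0,0,-0.7],"rot":[0,0,0]},
    {"gripper":24,"slide":[0,0,-0.7],"rot":[0,0,0]},
    {"gripper":24,"slide":[0,0,-0.1],"rot":[0,0,0]},
    {"gripper":24,"slide":[0,0,0],"rot":[0,0,0]},
    {"gripper":24,"slide":[0,0,0],"rot":[0,0,0]}
  ]
}}

```text
clock: 3.58
tcp_pos: [560.1, 133.6, 83.7]
tcp_rot: [[0.0, 1.0, 0.003], [1.0, -0.0, 0.001], [0.001, 0.003, -1.0]]
contact_force: [0.2, -0.3, -0.1]
opening: 24.1
grasp_force: 0.0
```

```bash
python3 - <<'E'
from h import *
for i in range(3):
  s=robot.sense();print(s['clock'],s['tcp_pos'].round(1),s['contact_force'].round(1),np.degrees(np.arctan2(s['tcp_rot'][1][1],s['tcp_rot'][0][1])).round(2))
E
```

```text
3.575 [560.1 133.6  83.7] [ 0.2 -0.3 -0.1] -0.02
3.575 [560.1 133.6  83.7] [ 0.2 -0.3 -0.1] -0.02
3.575 [560.1 133.6  83.7] [ 0.2 -0.3 -0.1] -0.02
```

>>> {"name": "arm_command", "arguments": {
  "deltas": [
    {"gripper":24,"slide":[0,-0.07,-0.12],"rot":[0,0,0]},
    {"gripper":24,"slide":[0,0,-0.1],"rot":[0,0,0]},
    {"gripper":24,"slide":[0,0,-0.04],"rot":[0,0,0]},
    {"gripper":24,"slide":[0,0,0],"rot":[0,0,0]}
  ]
}}

```text
clock: 4.08
tcp_pos: [558.5, 128.7, 65.9]
tcp_rot: [[0.0, 1.0, -0.001], [1.0, -0.0, 0.0], [0.0, -0.001, -1.0]]
contact_force: [0.0, 0.6, -0.4]
opening: 23.8
grasp_force: 0.0
```

>>> {"name": "arm_command", "arguments": {
  "deltas": [
    {"gripper":24,"slide":[0,0,-0.02],"rot":[0,0,0]},
    {"gripper":24,"slide":[0,0,-0.02],"rot":[0,0,0]},
    {"gripper":24,"slide":[0,0,0],"rot":[0,0,0]}
  ]
}}

```text
clock: 4.45
tcp_pos: [558.7, 128.7, 63.7]
tcp_rot: [[0.0, 1.0, -0.0], [1.0, -0.0, 0.0], [0.0, -0.0, -1.0]]
contact_force: [1.1, 0.0, -0.0]
opening: 24.3
grasp_force: 0.0
```

>>> {"name": "arm_command", "arguments": {
  "deltas": [
    {"gripper":24,"slide":[0,-0.05,0],"rot":[0,0,0]},
    {"gripper":24,"slide":[0,0,-0.02],"rot":[0,0,0]},
    {"gripper":24,"slide":[0,0,0],"rot":[0,0,0]}
  ]
}}

```text
clock: 4.82
tcp_pos: [558.7, 125.6, 62.4]
tcp_rot: [[0.001, 1.0, -0.0], [1.0, -0.001, -0.0], [-0.0, -0.0, -1.0]]
contact_force: [0.3, -0.2, -0.9]
opening: 23.8
grasp_force: 0.0
```

>>> {"name": "arm_command", "arguments": {
  "deltas": [
    {"gripper":24,"slide":[0,-0.05,0],"rot":[0,0,0]},
    {"gripper":24,"slide":[0,0,-0.02],"rot":[0,0,0]},
    {"gripper":24,"slide":[0,0,0],"rot":[0,0,0]}
  ]
}}

```text
clock: 5.2
tcp_pos: [558.6, 122.6, 61.2]
tcp_rot: [[0.001, 1.0, -0.0], [1.0, -0.001, -0.0], [-0.0, -0.0, -1.0]]
contact_force: [-0.1, 0.9, 0.1]
opening: 23.9
grasp_force: 0.0
```

```bash
python3 - <<'E'
from h import *
s=cap('scene','sc1')['image'];cap('wrist','w2')
w=cv2.imread('pics/w2.png')
cv2.imwrite('pics/v6.png',np.hstack([cv2.resize(s[120:270,220:400],(480,400),interpolation=cv2.INTER_CUBIC),cv2.resize(w,(320,400))]))
E
```

```text
(no output)
```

View pics/v6.png

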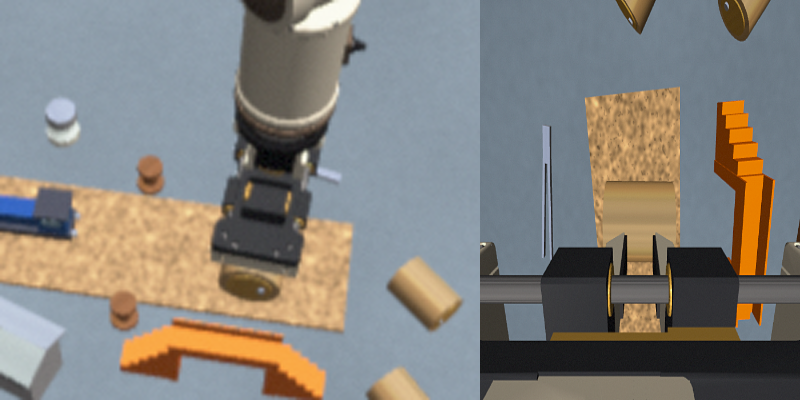

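The roller sits under the fingers but they haven't touched it yet; open fingertips evidently sit a little higher than the TCP. I'll keep going down in small steps.

>>> {"name": "arm_command", "arguments": {
  "deltas": [
    {"gripper":24,"slide":[0,0,-0.02],"rot":[0,0,0]},
    {"gripper":24,"slide":[0,0,-0.01],"rot":[0,0,0]},
    {"gripper":24,"slide":[0,0,0],"rot":[0,0,0]}
  ]
}}

```text
clock: 5.68
tcp_pos: [558.6, 122.7, 59.4]
tcp_rot: [[0.0, 1.0, -0.0], [1.0, -0.0, 0.0], [0.0, -0.0, -1.0]]
contact_force: [-0.1, 0.8, 0.4]
opening: 23.9
grasp_force: 0.0
```

>>> {"name": "arm_command", "arguments": {
  "deltas": [
    {"gripper":24,"slide":[0,0,-0.02],"rot":[0,0,0]},
    {"gripper":24,"slide":[0,0,-0.01],"rot":[0,0,0]},
    {"gripper":24,"slide":[0,0,0],"rot":[0,0,0]}
  ]
}}

```text
clock: 6.05
tcp_pos: [558.7, 122.7, 57.6]
tcp_rot: [[0.0, 1.0, -0.0], [1.0, -0.0, 0.0], [0.0, -0.0, -1.0]]
contact_force: [1.3, 0.4, 0.4]
opening: 24.5
grasp_force: 0.0
```

```bash
python3 - <<'E'
from h import *
for x in(558.6-31,558.6-12,558.6,558.6+12,558.6+31):print(proj('w2',(x,122.6,61)).round(1))
print('roll top',proj('w2',(558.6,120,65)),'back bottom',proj('w2',(558.6,150,35)),ray('w2',(280,210)))
im=cv2.imread('pics/w2.png')[170:290,200:360]
cv2.imwrite('pics/v7.png',cv2.resize(im,(800,600),interpolation=cv2.INTER_CUBIC))
E
```

```text
[230.9 243.6]
[261.  243.6]
[280.  243.6]
[299.  243.6]
[329.2 243.6]
roll top [280.01559461 250.01876275] back bottom [279.99628357 191.50943771] (array([558.45196319, 202.62097635, 249.34719367]), array([ 6.85494621e-04, -2.93615732e-01, -9.55938918e-01]))
```

View pics/v7.png

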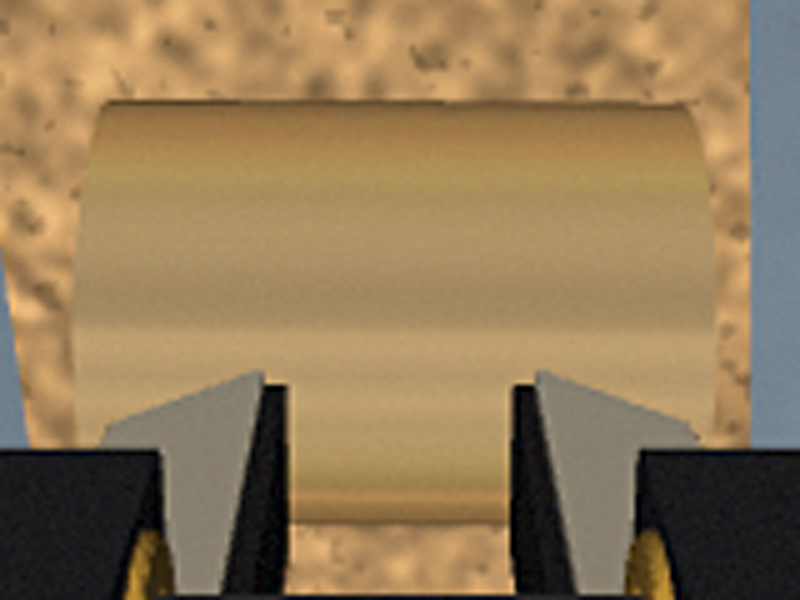

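The crop shows the finger pad corners at about (257.5,247) and (302.5,247), and the grey finger corners at (253,244) and (307,244). All of them are over the roller, and their spacing should give the tip height.

```bash
python3 - <<'E'
from h import *
o,_=ray('w2',(280,247));print(o)
for n,l,r,w in(('pad',(257.5,247),(302.5,247),24),):
  d1=ray('w2',l)[1];d2=ray('w2',r)[1];s=w/np.linalg.norm(d2-d1);print(n,o+s*d1,o+s*d2)
print('roller back silhouette row 190.3', roller('w2',(208,180,145,60))[1:])
s=robot.sense();print(s['tcp_pos'],s['contact_force'],s['joint_torque'].round(2))
E
```

```text
[558.45196319 202.62097635 249.34719367]
pad [546.57071937 133.21364995  90.58446398] [570.57070122 133.20606982  90.55593946]
roller back silhouette row 190.3 (array([[513.3, 135. ,  35. ],
       [560.3, 135. ,  35. ],
       [607.4, 135. ,  35. ]]), np.float64(0.0))
[558.65384435 122.692546    57.64319879] [1.3264711  0.35771557 0.4195185 ] [-1.000e-02 -5.079e+01 -1.302e+01 -2.052e+01 -5.000e-02 -3.000e-02
 -0.000e+00]
```

>>> {"name": "arm_command", "arguments": {
  "deltas": [
    {"gripper":24,"slide":[0,0,-0.02],"rot":[0,0,0]},
    {"gripper":24,"slide":[0,0,-0.02],"rot":[0,0,0]},
    {"gripper":24,"slide":[0,0,-0.02],"rot":[0,0,0]}
  ]
}}

```text
clock: 6.42
tcp_pos: [558.7, 122.7, 54.0]
tcp_rot: [[0.0, 1.0, 0.0], [1.0, -0.0, -0.0], [-0.0, 0.0, -1.0]]
contact_force: [0.4, 0.0, 0.4]
opening: 24.0
grasp_force: 0.0
```

>>> {"name": "arm_command", "arguments": {
  "deltas": [
    {"gripper":24,"slide":[0,0,0.4],"rot":[0,0,0]},
    {"gripper":0,"slide":[0,0,0.4],"rot":[0,0,0]},
    {"gripper":0,"slide":[0,0,0],"rot":[0,0,0]},
    {"gripper":0,"slide":[0,0,0],"rot":[0,0,0]},
    {"gripper":0,"slide":[0,0,0],"rot":[0,0,0]},
    {"gripper":0,"slide":[0,0,0],"rot":[0,0,0]}
  ]
}}

```text
clock: 7.18
tcp_pos: [558.2, 122.6, 101.4]
tcp_rot: [[0.0, 1.0, -0.001], [1.0, -0.0, -0.0], [-0.0, -0.001, -1.0]]
contact_force: [0.6, -1.1, 0.4]
opening: 0.0
grasp_force: 0.0
```

```bash
python3 - <<'E'
from h import *
cap('wrist','w3');cap('scene','sc3')
t=robot.sense()['tcp_pos'];print(t)
for y in(-9.5,0,9.5):print(proj('w3',t+[0,y,0]),proj('w3',t+[0,y,19]))
a=cv2.imread('pics/w3.png')[150:300,180:380];b=cv2.imread('pics/sc3.png')[150:250,250:390]
cv2.imwrite('pics/v8.png',np.hstack([cv2.resize(a,(400,300)),cv2.resize(b,(400,300),interpolation=cv2.INTER_CUBIC)]))
E
```

```text
[558.4097513  122.70482517 101.65390829]
[280.45780407 257.42977421] [280.48474178 271.6425649 ]
[280.46911489 243.62761782] [280.49756725 256.69185204]
[280.48073594 229.44689825] [280.51077968 241.29006487]
```

View pics/v8.png

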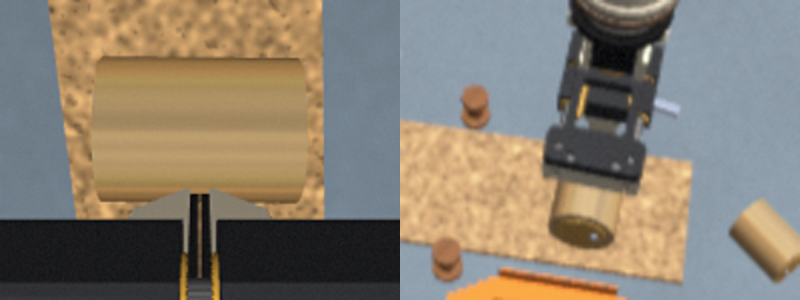

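The tips show up at row 246, both shut and open. By their spacing that puts the visible tips about 25 mm above the nominal TCP, which fits with no contact so far. I'll go on down by feel.

>>> {"name": "arm_command", "arguments": {
  "deltas": [
    {"gripper":24,"slide":[0,0,0],"rot":[0,0,0]},
    {"gripper":24,"slide":[0,0,-0.2],"rot":[0,0,0]},
    {"gripper":24,"slide":[0,0,-0.3],"rot":[0,0,0]},
    {"gripper":24,"slide":[0,0,-0.3],"rot":[0,0,0]},
    {"gripper":24,"slide":[0,0,-0.02],"rot":[0,0,0]},
    {"gripper":24,"slide":[0,0,-0.02],"rot":[0,0,0]},
    {"gripper":24,"slide":[0,0,-0.02],"rot":[0,0,0]}
  ]
}}

```text
clock: 8.15
tcp_pos: [559.2, 123.0, 51.0]
tcp_rot: [[0.0, 1.0, 0.001], [1.0, -0.0, 0.0], [0.0, 0.001, -1.0]]
contact_force: [0.4, 0.5, 0.0]
opening: 24.0
grasp_force: 0.0
```

>>> {"name": "arm_command", "arguments": {
  "deltas": [
    {"gripper":24,"slide":[0,0,-0.02],"rot":[0,0,0]},
    {"gripper":24,"slide":[0,0,-0.02],"rot":[0,0,0]},
    {"gripper":24,"slide":[0,0,-0.02],"rot":[0,0,0]}
  ]
}}

```text
clock: 8.52
tcp_pos: [558.8, 122.7, 47.0]
tcp_rot: [[0.001, 1.0, 0.0], [1.0, -0.001, -0.0], [-0.0, 0.0, -1.0]]
contact_force: [0.3, -1.1, -0.4]
opening: 24.0
grasp_force: 0.0
```

>>> {"name": "arm_command", "arguments": {
  "deltas": [
    {"gripper":24,"slide":[0,0,-0.02],"rot":[0,0,0]},
    {"gripper":24,"slide":[0,0,-0.02],"rot":[0,0,0]},
    {"gripper":24,"slide":[0,0,-0.02],"rot":[0,0,0]}
  ]
}}

```text
clock: 8.9
tcp_pos: [558.7, 122.7, 43.2]
tcp_rot: [[0.0, 1.0, -0.0], [1.0, -0.0, 0.0], [0.0, -0.0, -1.0]]
contact_force: [-0.1, -0.2, -0.1]
opening: 23.8
grasp_force: 0.0
```

```bash
python3 - <<'E'
from h import *
cap('wrist','w4');cap('scene','sc4');cap('top','t4')
a=cv2.imread('pics/w4.png')[150:300,180:380];b=cv2.imread('pics/sc4.png')[150:250,250:390]
cv2.imwrite('pics/v9.png',np.hstack([cv2.resize(a,(400,300)),cv2.resize(b,(400,300),interpolation=cv2.INTER_CUBIC)]))
E
```

```text
(no output)
```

View pics/v9.png

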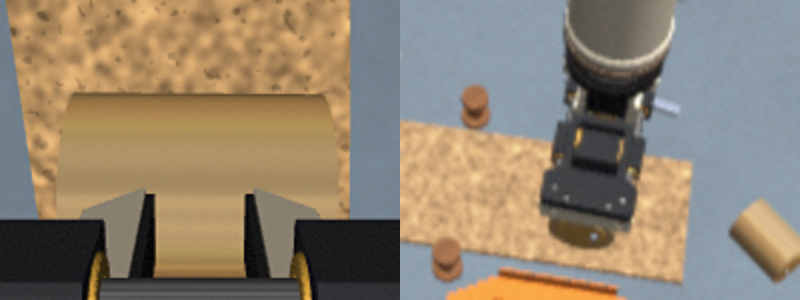

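The roller is unmoved and the fingers are still above it. That was my last picture, so from here I use numbers only.

>>> {"name": "arm_command", "arguments": {
  "deltas": [
    {"gripper":24,"slide":[0,0,-0.02],"rot":[0,0,0]},
    {"gripper":24,"slide":[0,0,-0.02],"rot":[0,0,0]},
    {"gripper":24,"slide":[0,0,-0.01],"rot":[0,0,0]}
  ]
}}

```text
clock: 9.43
tcp_pos: [558.7, 122.7, 40.2]
tcp_rot: [[0.0, 1.0, -0.0], [1.0, -0.0, 0.0], [0.0, -0.0, -1.0]]
contact_force: [-0.4, 0.4, 0.2]
opening: 23.8
grasp_force: 0.0
```

>>> {"name": "arm_command", "arguments": {
  "deltas": [
    {"gripper":24,"slide":[0,0,-0.02],"rot":[0,0,0]},
    {"gripper":24,"slide":[0,0,-0.02],"rot":[0,0,0]},
    {"gripper":24,"slide":[0,0,0],"rot":[0,0,0]}
  ]
}}

```text
clock: 9.8
tcp_pos: [558.6, 122.7, 37.8]
tcp_rot: [[0.0, 1.0, -0.0], [1.0, -0.0, -0.0], [-0.0, -0.0, -1.0]]
contact_force: [0.1, 0.1, 0.5]
opening: 23.7
grasp_force: 0.0
```

>>> {"name": "arm_command", "arguments": {
  "deltas": [
    {"gripper":24,"slide":[0,0,-0.02],"rot":[0,0,0]},
    {"gripper":24,"slide":[0,0,-0.02],"rot":[0,0,0]},
    {"gripper":24,"slide":[0,0,0],"rot":[0,0,0]}
  ]
}}

```text
clock: 10.18
tcp_pos: [558.6, 122.7, 35.4]
tcp_rot: [[0.0, 1.0, -0.0], [1.0, -0.0, -0.0], [-0.0, -0.0, -1.0]]
contact_force: [-0.2, -0.4, -0.0]
opening: 23.9
grasp_force: 0.0
```

>>> {"name": "arm_command", "arguments": {
  "deltas": [
    {"gripper":24,"slide":[0,0,-0.02],"rot":[0,0,0]},
    {"gripper":24,"slide":[0,0,-0.02],"rot":[0,0,0]},
    {"gripper":24,"slide":[0,0,0],"rot":[0,0,0]}
  ]
}}

```text
clock: 10.55
tcp_pos: [559.0, 123.4, 34.1]
tcp_rot: [[0.0, 1.0, 0.001], [1.0, -0.0, 0.0], [0.0, 0.001, -1.0]]
contact_force: [-3.3, 0.2, 8.1]
opening: 24.2
grasp_force: 4.0
```

Contact at TCP z ≈ 34. First short stroke.

>>> {"name": "arm_command", "arguments": {
  "deltas": [
    {"gripper":24,"slide":[0,-0.03,-0.01],"rot":[0,0,0]},
    {"gripper":24,"slide":[0,-0.06,0],"rot":[0,0,0.06]},
    {"gripper":24,"slide":[0,-0.08,0],"rot":[0,0,0.07]},
    {"gripper":24,"slide":[0,-0.08,0],"rot":[0,0,0.07]},
    {"gripper":24,"slide":[0,-0.08,0],"rot":[0,0,0.07]},
    {"gripper":24,"slide":[0,-0.05,0],"rot":[0,0,0.06]},
    {"gripper":24,"slide":[0,0,0],"rot":[0,0,0]}
  ]
}}

```text
clock: 11.42
tcp_pos: [559.1, 100.5, 34.0]
tcp_rot: [[-0.046, 0.999, 0.001], [0.999, 0.046, 0.0], [0.0, 0.001, -1.0]]
contact_force: [-2.5, 0.2, 12.3]
opening: 24.2
grasp_force: 6.0
```

```bash
cat >> h.py <<'E'
def back(f):
    """far(+y) silhouette: row of strongest roller/cork boundary via grabcut in upper part"""
E
python3 - <<'E'
from h import *
cap('wrist','w5');cap('wrist','w5')
for f,r in(('w4',(190,185,180,60)),('w5',(190,170,180,75))):
  try:print(f,roller(f,r)[0])
  except Exception as e:print(e)
print(robot.sense()['tcp_pos'])
E
```

```text
w4 (np.int32(193), np.int32(196), np.int32(162), np.int32(49))
w5 (np.int32(191), np.int32(180), np.int32(169), np.int32(65))
[559.12445468 100.68342698  34.02367307]
```

>>> {"name": "arm_command", "arguments": {
  "deltas": [
    {"gripper":24,"slide":[0,0,0.1],"rot":[0,0,0]},
    {"gripper":24,"slide":[0,0.14,0.03],"rot":[0,0,0]},
    {"gripper":24,"slide":[0,0.14,0],"rot":[0,0,0]},
    {"gripper":24,"slide":[0,0,0],"rot":[0,0,0]}
  ]
}}

```text
clock: 12.02
tcp_pos: [558.4, 118.3, 40.3]
tcp_rot: [[-0.048, 0.999, -0.0], [0.999, 0.048, 0.001], [0.001, -0.0, -1.0]]
contact_force: [-0.1, -0.8, -0.2]
opening: 24.0
grasp_force: 0.0
```

```bash
cat >> h.py <<'E'
    im=cv2.imread(f'pics/{f}.png');m=np.zeros(im.shape[:2],np.uint8);a=np.zeros((1,65));b=a.copy()
    cv2.grabCut(im,m,(188,140,190,105),a,b,8,cv2.GC_INIT_WITH_RECT)
    M=cv2.morphologyEx(((m==1)|(m==3)).astype(np.uint8),cv2.MORPH_OPEN,np.ones((9,9)))
    xs=np.arange(225,330);t=np.array([M[:,u].argmax()-.5 for u in xs])
    l=np.ravel(cv2.fitLine(np.c_[xs,t].astype(np.float32),cv2.DIST_HUBER,0,.01,.01))
    at=lambda u:l[3]+(u-l[2])*l[1]/l[0]
    # axis: tangent plane; shift by R normal to ray in y-z
    out=[]
    for u in(230,278,326):
        o,d=ray(f,(u,at(u)));dy,dz=d[1],d[2]; n=np.array([-dz,dy])/np.hypot(dy,dz)  # 2D normal
        n=n if n[0]<0 else -n    # axis lies toward -y of back tangent ray
        # point (y,z=35): n.((y,35)-o)=30
        y=(30-n[1]*(35-o[2]))/n[0]+o[1]; s=((np.array([y,35])-o[1:])@[dy,dz])/(dy*dy+dz*dz)
        out.append([o[0]+s*d[0],y])
    out=np.array(out);a=out[2]-out[0]
    return out.round(1).tolist(),np.degrees(np.arctan(a[1]/a[0])).round(2),np.abs(t-at(xs)).mean().round(2)
E
python3 - <<'E'
from h import *
cap('wrist','w6')
for f in('w2','w3','w4','w5','w6'):print(f,back(f))
s=robot.sense();print(s['tcp_pos'],s['contact_force'])
E
```

```text
w2 ([[525.5, 152.3], [557.3, 153.5], [588.9, 154.8]], np.float64(2.23), np.float64(1.35))
w3 ([[518.9, 150.0], [556.5, 150.7], [594.0, 151.4]], np.float64(1.07), np.float64(0.83))
w4 ([[528.4, 156.4], [557.4, 156.2], [586.4, 156.1]], np.float64(-0.27), np.float64(1.44))
w5 ([[526.8, 109.4], [556.1, 109.3], [585.6, 109.1]], np.float64(-0.3), np.float64(0.26))
w6 ([[525.5, 150.0], [554.2, 151.5], [582.7, 153.0]], np.float64(2.95), np.float64(0.84))
[558.39874167 117.53374093  40.12094508] [ 1.27892453 -0.80488839 -0.94281187]
```

```bash
sed -i "s/def back(f):/def back(f,ye):/; s/(188,140,190,105)/(188,(r:=int(proj(f,(558,ye+28,46))[1])-10),190,245-r)/" h.py
python3 - <<'E'
from h import *
for f,y in(('w2',120),('w3',120),('w4',120),('w5',109),('w6',109)):print(f,back(f,y))
E
```

```text
w2 ([[523.4, 120.6], [557.2, 120.6], [591.0, 120.6]], np.float64(-0.0), np.float64(0.02))
w3 ([[517.1, 121.1], [556.4, 120.5], [595.8, 120.0]], np.float64(-0.8), np.float64(0.31))
w4 ([[526.0, 120.5], [557.3, 120.3], [588.7, 120.1]], np.float64(-0.39), np.float64(0.25))
w5 ([[526.8, 109.3], [556.1, 109.2], [585.6, 109.2]], np.float64(-0.17), np.float64(0.25))
w6 ([[524.8, 107.1], [556.2, 108.5], [587.5, 109.8]], np.float64(2.44), np.float64(0.59))
```

The tracker works: the roller is at y ≈ 109, yaw 0–2°. Next stroke.

>>> {"name": "arm_command", "arguments": {
  "deltas": [
    {"gripper":24,"slide":[0,0,-0.1],"rot":[0,0,0]},
    {"gripper":24,"slide":[0,0,-0.04],"rot":[0,0,0]},
    {"gripper":24,"slide":[0,-0.06,0],"rot":[0,0,0]},
    {"gripper":24,"slide":[0.01,-0.15,0],"rot":[0,0,0]},
    {"gripper":24,"slide":[0.01,-0.18,0],"rot":[0,0,0.05]},
    {"gripper":24,"slide":[0.01,-0.15,0],"rot":[0,0,0.05]},
    {"gripper":24,"slide":[0.01,-0.06,0],"rot":[0,0,0]},
    {"gripper":24,"slide":[0,0,0],"rot":[0,0,0]}
  ]
}}

```text
clock: 13.08
tcp_pos: [559.4, 81.1, 33.7]
tcp_rot: [[-0.06, 0.998, -0.003], [0.998, 0.06, -0.001], [-0.001, -0.003, -1.0]]
contact_force: [-11.4, -0.8, 24.4]
opening: 24.0
grasp_force: 12.5
```

>>> {"name": "arm_command", "arguments": {
  "deltas": [
    {"gripper":24,"slide":[0,0,0.1],"rot":[0,0,0]},
    {"gripper":24,"slide":[0,0.15,0.03],"rot":[0,0,0]},
    {"gripper":24,"slide":[0,0.15,0],"rot":[0,0,0]},
    {"gripper":24,"slide":[0,0,0],"rot":[0,0,0]}
  ]
}}

```text
clock: 13.58
tcp_pos: [560.8, 100.4, 39.5]
tcp_rot: [[-0.062, 0.998, -0.0], [0.998, 0.062, 0.001], [0.001, -0.0, -1.0]]
contact_force: [0.0, 0.7, -0.9]
opening: 24.1
grasp_force: 0.0
```

```bash
python3 - <<'E'
from h import *
cap('wrist','w7');print(back('w7',91))
s=robot.sense();print(s['tcp_pos'],s['contact_force'])
E
```

```text
([[527.1, 89.8], [558.3, 90.8], [589.6, 91.8]], np.float64(1.81), np.float64(0.43))
[560.77542519  99.55946029  39.36793116] [-0.06496543 -0.41210252 -0.34455719]
```

>>> {"name": "arm_command", "arguments": {
  "deltas": [
    {"gripper":24,"slide":[0,0,-0.1],"rot":[0,0,0]},
    {"gripper":24,"slide":[0,0,-0.02],"rot":[0,0,0]},
    {"gripper":24,"slide":[0,-0.06,0],"rot":[0,0,0]},
    {"gripper":24,"slide":[0.01,-0.15,0],"rot":[0,0,0.05]},
    {"gripper":24,"slide":[0.01,-0.18,0],"rot":[0,0,0.05]},
    {"gripper":24,"slide":[0,-0.15,0],"rot":[0,0,0.05]},
    {"gripper":24,"slide":[0,-0.06,0],"rot":[0,0,0]},
    {"gripper":24,"slide":[0,0,0],"rot":[0,0,0]}
  ]
}}

```text
clock: 14.62
tcp_pos: [562.1, 62.4, 33.8]
tcp_rot: [[-0.08, 0.997, -0.0], [0.997, 0.08, -0.001], [-0.001, -0.0, -1.0]]
contact_force: [-6.8, -0.7, 17.1]
opening: 24.0
grasp_force: 8.4
```

>>> {"name": "arm_command", "arguments": {
  "deltas": [
    {"gripper":24,"slide":[0,0,0.1],"rot":[0,0,0]},
    {"gripper":24,"slide":[0,0.15,0.03],"rot":[0,0,0]},
    {"gripper":24,"slide":[0,0.15,0],"rot":[0,0,0]},
    {"gripper":24,"slide":[0,0,0],"rot":[0,0,0]}
  ]
}}

```text
clock: 15.12
tcp_pos: [562.0, 82.4, 40.2]
tcp_rot: [[-0.083, 0.997, -0.0], [0.997, 0.083, 0.001], [0.001, -0.0, -1.0]]
contact_force: [0.2, 0.2, -0.7]
opening: 23.7
grasp_force: 0.0
```

```bash
python3 - <<'E'
from h import *
cap('wrist','w8');print(back('w8',73))
s=robot.sense();print(s['tcp_pos'],s['contact_force'])
E
```

```text
([[527.8, 70.8], [559.2, 72.4], [590.5, 74.0]], np.float64(2.89), np.float64(0.8))
[562.0288476   81.62184418  40.04239835] [-0.56436319 -0.27002853 -0.60763375]
```

>>> {"name": "arm_command", "arguments": {
  "deltas": [
    {"gripper":24,"slide":[0,0,-0.1],"rot":[0,0,0]},
    {"gripper":24,"slide":[0,0,-0.03],"rot":[0,0,0]},
    {"gripper":24,"slide":[0,-0.06,0],"rot":[0,0,0]},
    {"gripper":24,"slide":[0.01,-0.15,0],"rot":[0,0,0]},
    {"gripper":24,"slide":[0.01,-0.18,0],"rot":[0,0,0]},
    {"gripper":24,"slide":[0,-0.15,0],"rot":[0,0,0]},
    {"gripper":24,"slide":[0,-0.06,0],"rot":[0,0,0]},
    {"gripper":24,"slide":[0,0,0],"rot":[0,0,0]}
  ]
}}

```text
clock: 16.18
tcp_pos: [563.3, 44.3, 33.8]
tcp_rot: [[-0.08, 0.997, -0.0], [0.997, 0.08, -0.001], [-0.001, -0.0, -1.0]]
contact_force: [-6.1, -0.7, 17.2]
opening: 23.8
grasp_force: 8.4
```

>>> {"name": "arm_command", "arguments": {
  "deltas": [
    {"gripper":24,"slide":[0,0,0.1],"rot":[0,0,0]},
    {"gripper":24,"slide":[0,0.15,0.03],"rot":[0,0,0]},
    {"gripper":24,"slide":[0,0.15,0],"rot":[0,0,0]},
    {"gripper":24,"slide":[0,0,0],"rot":[0,0,0]}
  ]
}}

```text
clock: 16.68
tcp_pos: [563.2, 64.4, 40.1]
tcp_rot: [[-0.083, 0.997, -0.0], [0.997, 0.083, 0.001], [0.001, -0.0, -1.0]]
contact_force: [-0.3, -0.2, 0.1]
opening: 23.9
grasp_force: 0.0
```

```bash
python3 - <<'E'
from h import *
cap('wrist','w9');print(back('w9',54.5))
s=robot.sense();print(s['tcp_pos'],s['contact_force'])
E
```

```text
([[529.1, 53.0], [560.4, 54.4], [591.8, 55.8]], np.float64(2.54), np.float64(0.5))
[563.22102256  63.59759872  40.04216952] [-0.22770617 -0.44573246 -0.29527052]
```

>>> {"name": "arm_command", "arguments": {
  "deltas": [
    {"gripper":24,"slide":[0,0,-0.1],"rot":[0,0,0]},
    {"gripper":24,"slide":[0,0,-0.03],"rot":[0,0,0]},
    {"gripper":24,"slide":[0,-0.06,0],"rot":[0,0,0]},
    {"gripper":24,"slide":[0.01,-0.15,0],"rot":[0,0,0]},
    {"gripper":24,"slide":[0.01,-0.18,0],"rot":[0,0,0]},
    {"gripper":24,"slide":[0,-0.15,0],"rot":[0,0,0]},
    {"gripper":24,"slide":[0,-0.06,0],"rot":[0,0,0]},
    {"gripper":24,"slide":[0,0,0],"rot":[0,0,0]}
  ]
}}

```text
clock: 17.73
tcp_pos: [564.6, 26.2, 33.8]
tcp_rot: [[-0.08, 0.997, -0.0], [0.997, 0.08, -0.001], [-0.001, -0.0, -1.0]]
contact_force: [-6.1, -0.1, 16.5]
opening: 24.0
grasp_force: 8.5
```

>>> {"name": "arm_command", "arguments": {
  "deltas": [
    {"gripper":24,"slide":[0,0,0.5],"rot":[0,0,0]},
    {"gripper":24,"slide":[0,0,0.9],"rot":[0,0,0]},
    {"gripper":24,"slide":[0,-0.2,0.9],"rot":[0,0,0]},
    {"gripper":24,"slide":[0,-0.2,0.4],"rot":[0,0,0]},
    {"gripper":24,"slide":[0,0,0],"rot":[0,0,0]},
    {"gripper":24,"slide":[0,0,0],"rot":[0,0,0]}
  ]
}}

```text
clock: 18.48
tcp_pos: [563.9, 2.5, 193.3]
tcp_rot: [[-0.08, 0.997, -0.002], [0.997, 0.08, -0.0], [0.0, -0.002, -1.0]]
contact_force: [0.2, 0.5, -0.4]
opening: 24.2
grasp_force: 0.0
```

```bash
cat >> h.py <<'E'
def full(f,ye,xe=561):
    """grabcut of whole roller; axis from both silhouettes; ends from row-wise extents at the top generatrix"""
    c=np.array([proj(f,(xe+sx*50,ye+sy*36,50)) for sx in(-1,1) for sy in(-1,1)])
    x0,y0=c.min(0).astype(int);x1,y1=c.max(0).astype(int)
    bb,P,a=roller(f,(x0,max(y0,1),x1-x0,y1-y0))
    m=cv2.imread(f'pics/{f}.png');g=cv2.Laplacian(cv2.GaussianBlur(cv2.cvtColor(m,6),(0,0),1),cv2.CV_64F)
    r=int(proj(f,(xe,ye,65))[1]);G=np.abs(np.diff(cv2.GaussianBlur(cv2.cvtColor(m,6),(0,0),1)[r-12:r+13].astype(float).mean(0)))
    e=[]
    for s in(-40,40):
        u=int(proj(f,(xe+s,ye,65))[0]);k=np.argsort(G[u-12:u+13])[-3:];e.append([(u-12+q+.5,round(float(onz(f,(u-12+q+.5,r),63)[0]),1),round(float(G[u-12+q]),1)) for q in sorted(k)])
    return bb,P.tolist(),a,e
E
python3 - <<'E'
from h import *
cap('wrist','w10');print(robot.sense()['tcp_pos'])
print(full('w10',36));print(full('w1',120,558.5))
print([(list(map(float,c)),list(map(int,s))) for c,s in pegs('w10') if 195<c[0]<370 and c[1]>100])
E
```

```text
[563.63246847   2.7657314  193.02457305]
((np.int32(237), np.int32(125), np.int32(95), np.int32(61)), [[515.1, 36.1, 35.0], [565.8, 37.1, 35.0], [616.8, 38.1, 35.0]], np.float64(1.13), [[(np.float64(227.5), 509.5, 8.1), (np.float64(228.5), 510.5, 3.3), (np.float64(235.5), 517.4, 0.6)], [(np.float64(324.5), 604.8, 4.3), (np.float64(325.5), 605.8, 4.7), (np.float64(330.5), 610.7, 5.9)]])
((np.int32(242), np.int32(22), np.int32(96), np.int32(81)), [[514.4, 118.2, 35.0], [562.0, 123.5, 35.0], [609.2, 128.7, 35.0]], np.float64(6.32), [[(np.float64(231.5), 508.0, 5.0), (np.float64(232.5), 508.9, 5.0), (np.float64(233.5), 509.9, 3.8)], [(np.float64(336.5), 603.7, 6.1), (np.float64(337.5), 604.6, 10.1), (np.float64(338.5), 605.5, 5.6)]])
[([209.0, 182.5], [197, 169, 24, 28, 461]), ([346.2, 184.1], [332, 171, 29, 28, 521])]
```

```bash
cat >> h.py <<'E'
def ends(f,xe,ye):
    g=cv2.cvtColor(cv2.imread(f'pics/{f}.png'),6).astype(float);r=int(proj(f,(xe,ye,65))[1])
    D=np.abs(np.diff(g,axis=1))[r-10:r+11].mean(0);u0,u1=[int(proj(f,(xe+s,ye,65))[0]) for s in(-52,52)]
    c=(u0+u1)//2;q=3*np.median(D[c-20:c+20])+1
    L=c-np.argmax(D[c:u0:-1]>q)+.5;R=c+np.argmax(D[c:u1]>q)+.5
    a,b=onz(f,(L,r),62),onz(f,(R,r),62);return L,R,a[0].round(1),b[0].round(1),((a+b)/2).round(1),D[u0:u0+16].round().astype(int).tolist(),D[u1-20:u1].round().astype(int).tolist()
E
python3 - <<'E'
from h import *
a=onz('w10',(208,185.8),36);b=onz('w10',(348.2,187.5),36);print(a,b,(a+b)/2,np.degrees(np.arctan2(*(b-a)[1::-1])))
print(ends('w10',561,36.5));print(ends('w1',558.5,120));print(ends('w0',558.5,120))
g=lambda f,y,x0,x1:None
for r in((236,116,92,74),(233,112,95,80)):print(roller('w10',r))
E
```

```text
[485.04348058  -2.32809167  36.        ] [638.3545095    8.18065745  36.        ] [561.69899504   2.92628289  36.        ] 3.9212223350486846
(np.float64(236.5), np.float64(317.5), np.float64(518.2), np.float64(598.0), array([558.1,  36.7,  62. ]), [7, 22, 5, 6, 7, 9, 4, 7, 6, 8, 8, 2, 2, 2, 2, 1], [1, 1, 2, 1, 2, 9, 10, 10, 8, 7, 9, 8, 6, 6, 6, 5, 9, 16, 17, 3])
(np.float64(242.5), np.float64(329.5), np.float64(517.9), np.float64(597.4), array([557.7, 120.6,  62. ]), [7, 8, 11, 10, 8, 5, 6, 6, 8, 4, 7, 10, 10, 6, 1, 1], [1, 1, 2, 2, 2, 8, 9, 11, 5, 7, 7, 4, 7, 28, 3, 2, 1, 1, 1, 1])
(np.float64(240.5), np.float64(318.5), np.float64(517.3), np.float64(597.2), array([557.2, 120.2,  62. ]), [10, 9, 9, 10, 11, 9, 9, 12, 11, 10, 11, 13, 4, 2, 1, 2], [1, 2, 1, 2, 1, 1, 2, 9, 12, 9, 6, 7, 6, 11, 6, 23, 10, 3, 2, 2])
((np.int32(237), np.int32(125), np.int32(83), np.int32(61)), array([[515.1,  36.3,  35. ],
       [559.4,  36.9,  35. ],
       [603.9,  37.5,  35. ]]), np.float64(0.76))
((np.int32(237), np.int32(125), np.int32(83), np.int32(61)), array([[515.1,  36.3,  35. ],
       [559.4,  36.9,  35. ],
       [603.9,  37.5,  35. ]]), np.float64(0.76))
```

Measured: roller centre (558.1, 36.8), yaw ~0.8°. Target: (561.7, 3), yaw ~3.8°. I'll open the fingers wider for more turning leverage and match the roller's yaw first.

>>> {"name": "arm_command", "arguments": {
  "deltas": [
    {"gripper":58,"slide":[-0.04,0.36,0],"rot":[0,0,-0.25]},
    {"gripper":58,"slide":[-0.05,0.36,0],"rot":[0,0,-0.24]},
    {"gripper":58,"slide":[0,0,-0.8],"rot":[0,0,0]},
    {"gripper":58,"slide":[0,0,-0.9],"rot":[0,0,0]},
    {"gripper":58,"slide":[0,0,-0.7],"rot":[0,0,0]},
    {"gripper":58,"slide":[0,0,-0.15],"rot":[0,0,0]},
    {"gripper":58,"slide":[0,0,0],"rot":[0,0,0]},
    {"gripper":58,"slide":[0,0,0],"rot":[0,0,0]}
  ]
}}

```text
clock: 19.52
tcp_pos: [560.7, 46.5, 43.1]
tcp_rot: [[-0.012, 1.0, 0.003], [1.0, 0.012, 0.0], [0.0, 0.003, -1.0]]
contact_force: [0.2, 0.2, -0.2]
opening: 58.1
grasp_force: 0.0
```

>>> {"name": "arm_command", "arguments": {
  "deltas": [
    {"gripper":58,"slide":[0,0,-0.06],"rot":[0,0,0]},
    {"gripper":58,"slide":[0,0,-0.04],"rot":[0,0,0]},
    {"gripper":58,"slide":[0,0,-0.02],"rot":[0,0,0]},
    {"gripper":58,"slide":[0,0,0],"rot":[0,0,0]}
  ]
}}

```text
clock: 20.02
tcp_pos: [559.4, 45.9, 34.4]
tcp_rot: [[-0.012, 1.0, 0.0], [1.0, 0.012, 0.0], [0.0, 0.0, -1.0]]
contact_force: [0.5, -0.1, -0.4]
opening: 58.1
grasp_force: 0.0
```

>>> {"name": "arm_command", "arguments": {
  "deltas": [
    {"gripper":58,"slide":[0,0,-0.03],"rot":[0,0,0]},
    {"gripper":58,"slide":[0,-0.02,-0.02],"rot":[0,0,0]},
    {"gripper":58,"slide":[0.01,-0.08,0],"rot":[0,0,0.06]},
    {"gripper":58,"slide":[0.015,-0.12,0],"rot":[0,0,0.08]},
    {"gripper":58,"slide":[0.015,-0.14,0],"rot":[0,0,0.08]},
    {"gripper":58,"slide":[0.015,-0.12,0],"rot":[0,0,0.08]},
    {"gripper":58,"slide":[0.01,-0.08,0],"rot":[0,0,0.06]},
    {"gripper":58,"slide":[0,0,0],"rot":[0,0,0]}
  ]
}}

```text
clock: 21.02
tcp_pos: [563.0, 12.4, 33.8]
tcp_rot: [[-0.062, 0.998, -0.0], [0.998, 0.062, -0.002], [-0.002, -0.0, -1.0]]
contact_force: [-9.3, -1.2, 24.0]
opening: 58.0
grasp_force: 12.1
```

>>> {"name": "arm_command", "arguments": {
  "deltas": [
    {"gripper":58,"slide":[0,0,0.5],"rot":[0,0,0]},
    {"gripper":58,"slide":[0,0,0.9],"rot":[0,0,0]},
    {"gripper":58,"slide":[0,0,0.9],"rot":[0,0,0]},
    {"gripper":58,"slide":[0,0,0.4],"rot":[0,0,0]},
    {"gripper":58,"slide":[0,0,0],"rot":[0,0,0]},
    {"gripper":58,"slide":[0,0,0],"rot":[0,0,0]}
  ]
}}

```text
clock: 21.78
tcp_pos: [562.4, 11.9, 192.2]
tcp_rot: [[-0.062, 0.998, -0.002], [0.998, 0.062, -0.0], [-0.0, -0.002, -1.0]]
contact_force: [0.4, 0.6, -0.1]
opening: 57.7
grasp_force: 0.0
```

```bash
python3 - <<'E'
from h import *
cap('wrist','w11');print(robot.sense()['tcp_pos'])
e=ends('w11',558.5,19.5);print(e[:5]);r=int(proj('w11',(558.5,19.5,60))[1])
print(roller('w11',(int(e[0])-3,r-42,int(e[1]-e[0])+8,76)))
E
```

```text
[562.15633013  11.96148719 191.83023352]
(np.float64(239.5), np.float64(319.5), np.float64(521.1), np.float64(601.7), array([561.4,  19.3,  62. ]))
((np.int32(240), np.int32(151), np.int32(81), np.int32(56)), array([[518.3,  18.6,  35. ],
       [562.3,  21.3,  35. ],
       [606.2,  24.1,  35. ]]), np.float64(3.6))
```

>>> {"name": "arm_command", "arguments": {
  "deltas": [
    {"gripper":58,"slide":[-0.02,0.29,0],"rot":[0,0,0]},
    {"gripper":58,"slide":[0,0,-0.8],"rot":[0,0,0]},
    {"gripper":58,"slide":[0,0,-0.9],"rot":[0,0,0]},
    {"gripper":58,"slide":[0,0,-0.7],"rot":[0,0,0]},
    {"gripper":58,"slide":[0,0,-0.15],"rot":[0,0,0]},
    {"gripper":58,"slide":[0,0,0],"rot":[0,0,0]},
    {"gripper":58,"slide":[0,0,0],"rot":[0,0,0]}
  ]
}}

```text
clock: 22.7
tcp_pos: [563.5, 30.5, 42.1]
tcp_rot: [[-0.063, 0.998, 0.003], [0.998, 0.063, 0.0], [0.0, 0.003, -1.0]]
contact_force: [-0.5, 0.5, 0.2]
opening: 58.0
grasp_force: 0.0
```

>>> {"name": "arm_command", "arguments": {
  "deltas": [
    {"gripper":58,"slide":[0,0,-0.06],"rot":[0,0,0]},
    {"gripper":58,"slide":[0,0,-0.03],"rot":[0,0,0]},
    {"gripper":58,"slide":[0,0,-0.02],"rot":[0,0,0]},
    {"gripper":58,"slide":[0,0,0],"rot":[0,0,0]}
  ]
}}

```text
clock: 23.2
tcp_pos: [562.3, 29.8, 34.2]
tcp_rot: [[-0.062, 0.998, 0.001], [0.998, 0.062, -0.0], [-0.0, 0.001, -1.0]]
contact_force: [-1.3, -0.4, 3.5]
opening: 57.7
grasp_force: 1.8
```

>>> {"name": "arm_command", "arguments": {
  "deltas": [
    {"gripper":58,"slide":[0,-0.02,-0.02],"rot":[0,0,0]},
    {"gripper":58,"slide":[0.005,-0.08,0],"rot":[0,0,0]},
    {"gripper":58,"slide":[0.008,-0.12,0],"rot":[0,0,0.01]},
    {"gripper":58,"slide":[0.008,-0.14,0],"rot":[0,0,0.01]},
    {"gripper":58,"slide":[0.008,-0.12,0],"rot":[0,0,0.01]},
    {"gripper":58,"slide":[0.005,-0.08,0],"rot":[0,0,0]},
    {"gripper":58,"slide":[0,0,0],"rot":[0,0,0]},
    {"gripper":58,"slide":[0,0,0],"rot":[0,0,0]}
  ]
}}

```text
clock: 24.2
tcp_pos: [564.4, -3.8, 34.0]
tcp_rot: [[-0.066, 0.998, 0.001], [0.998, 0.066, -0.001], [-0.001, 0.001, -1.0]]
contact_force: [-4.4, -0.5, 14.0]
opening: 58.1
grasp_force: 7.0
```

>>> {"name": "arm_command", "arguments": {
  "deltas": [
    {"gripper":58,"slide":[0,0,0.5],"rot":[0,0,0]},
    {"gripper":58,"slide":[0,-0.2,0.9],"rot":[0,0,0]},
    {"gripper":58,"slide":[0,-0.2,0.9],"rot":[0,0,0]},
    {"gripper":58,"slide":[0,-0.1,0.4],"rot":[0,0,0]},
    {"gripper":58,"slide":[0,0,0],"rot":[0,0,0]},
    {"gripper":58,"slide":[0,0,0],"rot":[0,0,0]}
  ]
}}

```text
clock: 24.95
tcp_pos: [563.2, -34.0, 193.4]
tcp_rot: [[-0.067, 0.998, -0.002], [0.998, 0.067, 0.0], [0.0, -0.002, -1.0]]
contact_force: [0.1, -0.1, 0.4]
opening: 58.2
grasp_force: 0.0
```

```bash
python3 - <<'E'
from h import *
cap('wrist','w12');print(robot.sense()['tcp_pos'])
e=ends('w12',561.7,3.5);print(e[:5]);r=int(proj('w12',(561.7,3.5,60))[1])
print(roller('w12',(int(e[0])-3,r-42,int(e[1]-e[0])+8,76)))
for c,s in pegs('w12'):
  if 190<c[0]<380 and c[1]>60: print(c,s)
E
```

```text
[562.9433766  -33.72569594 193.04123355]
(np.float64(240.5), np.float64(322.5), np.float64(521.7), np.float64(602.4), array([562.1,   3.6,  62. ]))
((np.int32(240), np.int32(122), np.int32(83), np.int32(57)), array([[518. ,   3. ,  35. ],
       [562. ,   5.9,  35. ],
       [606.1,   8.9,  35. ]]), np.float64(3.84))
[209.7 151.4] [197 138  24  27 463]
[350.9 151.5] [336 139  29  27 509]
```

```bash
python3 - <<'E'
from h import *
for f,l,r in(('w12',(208.5,152.8),(353,153.8)),('w10',(208.5,185),(349,187)),('w1',(215.3,185.2),(355,182.3))):
  a=onz(f,l,36);b=onz(f,r,36);print(f,a.round(1),b.round(1),((a+b)/2).round(1),np.degrees(np.arctan2(*(b-a)[1::-1])).round(2))
for rr in((236,112,90,76),(237,115,88,70)):print(roller('w12',rr))
# top view check
cap('top','t12');cap('scene','s12')
E
```

```text
w12 [484.7  -1.7  36. ] [638.1   7.6  36. ] [561.4   3.   36. ] 3.45
w10 [485.6  -1.4  36. ] [639.1   8.8  36. ] [562.4   3.7  36. ] 3.8
w1 [485.8  -0.7  36. ] [638.7   8.6  36. ] [562.3   4.   36. ] 3.48
((np.int32(240), np.int32(122), np.int32(83), np.int32(57)), array([[518. ,   3. ,  35. ],
       [562. ,   5.9,  35. ],
       [606.1,   8.9,  35. ]]), np.float64(3.84))
((np.int32(240), np.int32(122), np.int32(83), np.int32(57)), array([[518. ,   3. ,  35. ],
       [562. ,   5.9,  35. ],
       [606.1,   8.9,  35. ]]), np.float64(3.84))
```

The roller is at (562.1, 5.9), yaw 3.8°. The target is (562, 3.5), yaw 3.6°, so one small nudge of about 2.3 mm is left.

>>> {"name": "arm_command", "arguments": {
  "deltas": [
    {"gripper":58,"slide":[0,0.35,0],"rot":[0,0,0]},
    {"gripper":58,"slide":[0,0.35,-0.5],"rot":[0,0,0]},
    {"gripper":58,"slide":[0,0,-0.9],"rot":[0,0,0]},
    {"gripper":58,"slide":[0,0,-0.9],"rot":[0,0,0]},
    {"gripper":58,"slide":[0,0,-0.25],"rot":[0,0,0]},
    {"gripper":58,"slide":[0,0,0],"rot":[0,0,0]},
    {"gripper":58,"slide":[0,0,-0.06],"rot":[0,0,0]},
    {"gripper":58,"slide":[0,0,0],"rot":[0,0,0]}
  ]
}}

```text
clock: 26.1
tcp_pos: [565.3, 8.0, 39.4]
tcp_rot: [[-0.066, 0.998, 0.003], [0.998, 0.066, -0.0], [-0.0, 0.003, -1.0]]
contact_force: [1.1, 0.0, 0.0]
opening: 57.6
grasp_force: 0.0
```

>>> {"name": "arm_command", "arguments": {
  "deltas": [
    {"gripper":58,"slide":[0,0,-0.03],"rot":[0,0,0]},
    {"gripper":58,"slide":[0,0,-0.02],"rot":[0,0,0]},
    {"gripper":58,"slide":[0,0,0],"rot":[0,0,0]}
  ]
}}

```text
clock: 26.48
tcp_pos: [564.0, 8.0, 35.0]
tcp_rot: [[-0.066, 0.998, 0.0], [0.998, 0.066, -0.0], [-0.0, 0.0, -1.0]]
contact_force: [0.2, -0.2, -0.1]
opening: 58.1
grasp_force: 0.0
```

>>> {"name": "arm_command", "arguments": {
  "deltas": [
    {"gripper":58,"slide":[0,0,-0.02],"rot":[0,0,0]},
    {"gripper":58,"slide":[0,0,-0.02],"rot":[0,0,0]},
    {"gripper":58,"slide":[0,-0.03,0],"rot":[0,0,0]},
    {"gripper":58,"slide":[0,-0.03,0],"rot":[0,0,0]},
    {"gripper":58,"slide":[0,-0.02,0],"rot":[0,0,0]},
    {"gripper":58,"slide":[0,0,0],"rot":[0,0,0]},
    {"gripper":58,"slide":[0,0,0],"rot":[0,0,0]}
  ]
}}

```text
clock: 27.35
tcp_pos: [564.6, 3.6, 34.0]
tcp_rot: [[-0.067, 0.998, 0.001], [0.998, 0.067, -0.001], [-0.001, 0.001, -1.0]]
contact_force: [-3.2, -0.4, 12.2]
opening: 57.8
grasp_force: 6.4
```

>>> {"name": "arm_command", "arguments": {
  "deltas": [
    {"gripper":58,"slide":[0,0,0.3],"rot":[0,0,0]},
    {"gripper":58,"slide":[0,-0.2,0.9],"rot":[0,0,0]},
    {"gripper":58,"slide":[0,-0.3,0.9],"rot":[0,0,0]},
    {"gripper":58,"slide":[0,-0.2,0.6],"rot":[0,0,0]},
    {"gripper":58,"slide":[0,0,0],"rot":[0,0,0]},
    {"gripper":58,"slide":[0,0,0],"rot":[0,0,0]}
  ]
}}

```text
clock: 28.1
tcp_pos: [563.6, -38.7, 194.3]
tcp_rot: [[-0.066, 0.998, -0.0], [0.998, 0.066, -0.0], [-0.0, -0.0, -1.0]]
contact_force: [-0.4, 0.5, -0.6]
opening: 58.0
grasp_force: 0.0
```

```bash
python3 - <<'E'
from h import *
cap('wrist','w13');print(robot.sense()['tcp_pos'])
e=ends('w13',561.7,3.5);print(e[:5]);r=int(proj('w13',(561.7,3.5,60))[1])
print(roller('w13',(int(e[0])-3,r-42,int(e[1]-e[0])+8,76)))
E
```

```text
[563.17074781 -38.40474807 193.733661  ]
(np.float64(240.5), np.float64(322.5), np.float64(522.0), np.float64(602.6), array([562.3,   3.6,  62. ]))
((np.int32(241), np.int32(119), np.int32(82), np.int32(58)), array([[519.4,   0.7,  35. ],
       [563. ,   3.6,  35. ],
       [606.5,   6.6,  35. ]]), np.float64(3.83))
```

The roller is at (562.3, 3.6), yaw 3.8°, on the peg midpoint. The arm is clear, so I'm handing in.

```bash
python3 -c "
from workcell import robot
print(robot.finish_job())"
```

```text
the job is handed in; nothing more can be done
None
```

I rolled the roller along the cork under light fingertip pressure and left it at rest, centred between the pegs to within about 1 mm and square across the strip. The job is handed in at about 28 s; I took no final check of the diesel and the other items, but nothing I measured showed the gripper touching them.

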